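# Start the wheelchair battery charger behind its dust cover

### The job

Unhook the red parts caddy that hangs in front of the blue charger and stand it gently and upright, in the middle of the black rubber mat. Then slide the charger's orange dust cover all the way aside, press the green button right in and let go, and slide the cover fully shut again. Do not disturb the carton, the bottle, the wheel or the mug.

Things in the scene. Friction and masses are not known exactly. Their poses are not given: they have to be found in the camera images.
- charger: fixed blue battery charger, 250 mm wide (y), x -65 to +95 mm. Its front face slopes up away from the robot at 35 degrees, from z 39 to 131 mm; outward normal (-sin 35, 0, cos 35 deg). Origin on the bench under the face centre (which is at z 85 mm); x away from the robot, y left, z up. Two rails along y stand 16 mm out of the face, 45 mm up- and down-slope of its middle
- cover (a joint): travel of the orange dust cover along the charger's +y (to the left), in m: 0 fully shut (over the button), 0.09 fully open. It starts shut or up to 20 mm ajar. It slides with about 2 N of friction and stays where it is left
- cover_grip (a point): middle of the outer end of the orange cover's black grip fin. The cover plate is 100 mm up-slope by 85 mm in y, its outer side 21 mm out of the face; the fin stands 30 mm out of the plate, 50 mm long up-slope, 14 mm thick in y. Axes: x up-slope, y the opening direction, z out of the face (35 degrees from vertical, towards the robot)
- button (a joint): travel of the green button into the face, in m: 0 out, 0.006 right in (a spring, 4.5 N when right in)
- button_top (a point): middle of the green button's outer side, 8 mm out of the face, 45 mm to the right (-y) of the face centre, diameter 40 mm; hidden under the cover when that is shut, 22 mm clear of the cover's edge when that is fully open. Axes: x up-slope, y left, z out of the face; the button is pressed along -z
- hook_stand: fixed steel stand behind the charger: a flat arm, 16 mm wide in y, reaches over it towards the robot to a deep upturned hook. Origin on the bench under the trough's middle, axes roughly as the charger's. Trough floor z 255 mm, 22 mm long in x; tip in front (x -15 to -11 mm), top z 290 mm; behind, the arm runs at z 277 mm back to a post, 18 mm thick, top z 280 mm, at x +118 mm
- caddy: red open parts caddy, loose, 0.2 to 0.45 kg: bin 52 mm (x) by 145 mm (y) by 40 mm high with a stiff handle over it, hanging from the hook by the middle of the handle's bar. Origin at the centre of the underside; z up. It stands by itself on its flat underside
- caddy_bar (a point): centre of the caddy's black handle bar, 111 mm above its underside: 14 mm thick (x), 12 mm high, 137 mm long (y), 65 mm clear below. The hook is under its middle: grip it some 40 mm to one side. It must rise over 35 mm to clear the tip before going towards the robot (-x); at about 60 mm the bin's rim strikes the hook from below
- mat: fixed black rubber mat, 150 mm (x) by 170 mm (y), 4 mm thick, to the left or the right of the charger, nearer the robot. Origin at the centre of its underside
- carton: loose cardboard carton, 110 by 150 by 85 mm high, on the side where the mat is not. Origin at the centre of its underside. Bystander
- bottle: loose blue bottle, diameter 64 mm, 190 mm tall, beside the charger. Origin at the centre of its underside. Bystander
- wheel: loose black castor wheel lying flat, diameter 100 mm, 37 mm high, on the charger's other side. Origin at the centre of its underside. Bystander
- mug: loose plain pale mug, diameter 76 mm, 90 mm high, handle to its +y, on the bench between the robot and the charger. Origin at the centre of its underside. Bystander

How it is judged:
On the way, in this order (a step that is already met when the one before it is completed fails the run):
1. the caddy stands upright on the mat, let go (horizontal distance between caddy and mat below 0.04 m and height (world z) of caddy below 0.012 m and angle between caddy's own z axis and vertical below 0.1 rad and contact force between the fingers and caddy below 0.1 N), for 0.2 s.
2. the cover is slid at least 78 mm aside (value of joint cover above 0.078 m), for 0.1 s.
3. the button is pressed in at least 4.5 mm with the cover aside (value of joint button above 0.0045 m and value of joint cover above 0.07 m), for 0.1 s.
4. the cover is shut again (within 6 mm), the button out (value of joint cover below 0.006 m and value of joint button below 0.0015 m), for 0.2 s.
At the end, for the whole second after the job is handed in: The cover is shut to within 6 mm, the button is out (within 1.5 mm), and the caddy stands at rest, upright to 0.1 rad, on the mat with its centre within 40 mm of the mat's centre (all of step 4 and horizontal distance between caddy and mat below 0.04 m and height (world z) of caddy below 0.012 m and angle between caddy's own z axis and vertical below 0.1 rad and linear speed of caddy below 0.02 m/s); the robot touches nothing.
It fails at once if the caddy is tipped by more than 0.6 rad (angle between caddy's own z axis and vertical above 0.6 rad).
It fails at once if the caddy is dropped or banged down (faster than 0.4 m/s within 30 mm of the bench) (height (world z) of caddy below 0.03 m and linear speed of caddy above 0.4 m/s).
It fails at once if the carton or the wheel is moved by more than 25 mm (distance of any of carton, wheel from where it was at the start of the episode above 0.025 m).
It fails at once if the bottle is moved by more than 25 mm or tipped (distance of bottle from where it was at the start of the episode above 0.025 m or angle between bottle's own z axis and vertical above 0.3 rad).
It fails at once if the mug is moved by more than 25 mm or tipped (distance of mug from where it was at the start of the episode above 0.025 m or angle between mug's own z axis and vertical above 0.3 rad).
It also fails if it takes over 72 s, if anything falls off the work surface, if the arm or the gripper's body presses on something with over 40 N, if the wrist force passes 120 N, or if a joint passes its speed limit or range.

### The arm

A 6-joint arm with a two-finger parallel gripper is mounted at the origin on the work surface. World frame = base frame: x ahead of the robot, y to its left, z up, the work surface at z = 0. Lengths are in m, angles in rad, forces in N, time in s.
With the tool pointing down it reaches from about 0.275 to 0.85 m from the base axis. Payload 19 kg.
Tool frame: the origin (TCP) lies midway between the tips of the shut fingers; the grasp point (between the pads) lies 19 mm behind it; z points along the fingers, y is the direction in which the jaws open and shut (so a half turn about z gives the same grasp; the last joint's range is limited). The gripper opens to 85 mm and grips with 20 to 120 N. Pads are 22 mm wide; open, the fingers measure 114 mm over their backs; the gripper's body (76 mm by 85 mm) begins 54 mm behind the grasp point. The pads swing forward as they close: fully open they stand 13 mm farther back than shut.
Start: joints at [-1.424, 0.15, 1.437, -0, 1.554, -0.134], TCP at [0.159, -0.552, 0.231] pointing down, gripper open.
Joint ranges: [-2.8, 2.8], [-0.68, 2.1], [0.12, 2.68], [-1.39, 4.53], [0.16, 2.79], [-2.81, 2.81]. Speed limits (rad/s): [1.89, 1.89, 2.22, 3.01, 3.01, 3.01].

### API

Orientations are given as a rotation vector (axis times angle).
In Python, from plant import monitor, viewer, order gives the robot as it stands.
- The arm moves only by the tool step_arm, never from a script. Its argument "targets" is a list that holds one entry, the list of rows, each a list of 7 numbers: the shift along the world's x, y, z in units of 25 mm (1.0 is 25 mm), then the turn, a rotation vector about the world's x, y, z in rad, then the finger opening in mm, from 0 to 85.4. A call has 1 to 5 rows; each row is the pose to reach, as a shift and turn from the pose measured when the call began; what a row does not reach only later rows make up. A row lasts 1/10 s, in which the tool goes at most 50 mm and 8.59 degrees, less where a joint would pass 70% of its speed; a pose out of reach is approached as far as the arm can. A call with a gripper value outside its range is refused whole. The fingers move at their own pace and stop on an object; the grip force is fixed at half the most. Time passes only in rows, so rows that repeat a pose let the fingers close. It gives the time, the measured TCP pose, the force and the opening at its end, in the units of the state.
- monitor.state(): the state, without advancing time (a new reading comes with each control period).
- viewer.camera(name): name is "side" or "top" or "wrist"; returns a dict with "frame" (384x512x3 uint8, blue, green, red), "z_map" (384x512 float32, m along the optical axis (not along the pixel's ray), 0 where there is no reading), "fx", "fy", "cx", "cy" (pixels), "R" (3x3) and "t" (3): a world point X has camera coordinates R X + t; the wrist camera has in their place "hand_eye" (4x4, takes a point from camera to tool coordinates, whose origin is the TCP and whose axes are the flange's). Camera axes: x right, y down, z forward; pixel columns grow to the right and rows downward; lengths in m; the calibration is good to about 2 mm. The wrist camera is an equidistant fisheye: a pixel r from the principal point sees the ray r / f radians off the axis. A picture is of the moment at which its call begins: read the wrist's pose just before it.
- order.sign_off(): hands the job in, once; it reports no verdict.
The state is a dict: "time": time; "joint_positions": joint angles; "joint_vel": joint speeds; "joint_torque": joint torques, N m; "eef_pos": TCP position; "tcp_rot": TCP orientation; "force": force on the tool from outside, world axes, zero at the start; "wrist_torque": the same for the moment, N m; "finger_gap": finger opening in m.
Only numpy, scipy, OpenCV 4.12 (cv2) and the standard library are available. Lean on these libraries where they do the work, as an engineer would, in place of code of your own. Each camera call takes 0.05 s, during which the arm holds its last target. There are 200 camera calls.

## Working session

There is one attempt and no reset: what is moved stays moved. The work goes in short steps, Python scripts to look and compute and a tool call to move; the robot and the scene stay as the last step left them, time stands still between calls to the robot, and variables do not carry over. Pictures are saved under pics/ and viewed, about 8 in all and at most 12, crops included, and the job is handed in when it is done.

Besides the shell and the picture viewer there is one more tool, called after ">>>" by a JSON object that holds its "fn" and its "kwargs". step_arm: Moves the arm, as the interface text tells. Its arguments: {"type":"object","properties":{"targets":{"type":"array","items":{"type":"array","items":{"type":"array","items":{"type":"number"}}}}},"required":["targets"]}

```bash
ls; mkdir -p pics
python3 - <<'E'
from plant import monitor, viewer
import cv2, numpy as np
s=monitor.state(); print({k:np.round(v,3).tolist() for k,v in s.items()})
ims=[]
for n in ["side","top"]:
    c=viewer.camera(n); np.savez(f"{n}0.npz",**c); ims.append(c["frame"]); print(n,c["fx"],c["cx"],c["cy"],np.round(c["R"],3).tolist(),np.round(c["t"],3), "cam",np.round(-c["R"].T@c["t"],3),(c["z_map"]>0).mean())
    cv2.imwrite(f"pics/{n}0.png",cv2.resize(c["frame"],(800,600),interpolation=cv2.INTER_CUBIC))
E
```

```text
pics
{'time': 0.0, 'joint_positions': [-1.424, 0.151, 1.438, 0.0, 1.554, -0.134], 'joint_vel': [0.001, -0.001, 0.001, -0.001, 0.001, -0.001], 'joint_torque': [0.001, -71.305, -57.087, -0.0, 0.009, -0.0], 'eef_pos': [0.159, -0.552, 0.231], 'tcp_rot': [-3.11, -0.439, -0.0], 'force': [0.103, 0.402, 0.172], 'wrist_torque': [0.015, -0.035, 0.031], 'finger_gap': 0.085}
side 394.9334074359607 262.2965423736379 192.46196649538 [[-0.957, -0.291, 0.012], [-0.19, 0.594, -0.782], [0.22, -0.75, -0.624]] [0.514 0.244 0.955] cam [0.328 0.721 0.78 ] 0.9961496988932291
top 478.72433168027635 260.01172896643186 186.24629431223195 [[0.014, -1.0, 0.026], [-0.999, -0.015, -0.033], [0.034, -0.025, -0.999]] [-0.032  0.543  1.501] cam [0.492 0.014 1.519] 0.9960276285807291
```

View pics/side0.png

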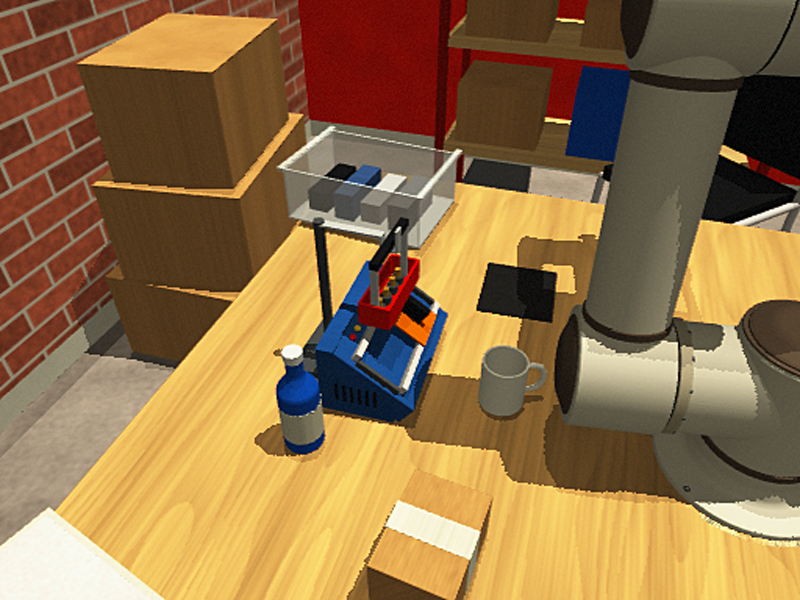

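View pics/top0.png

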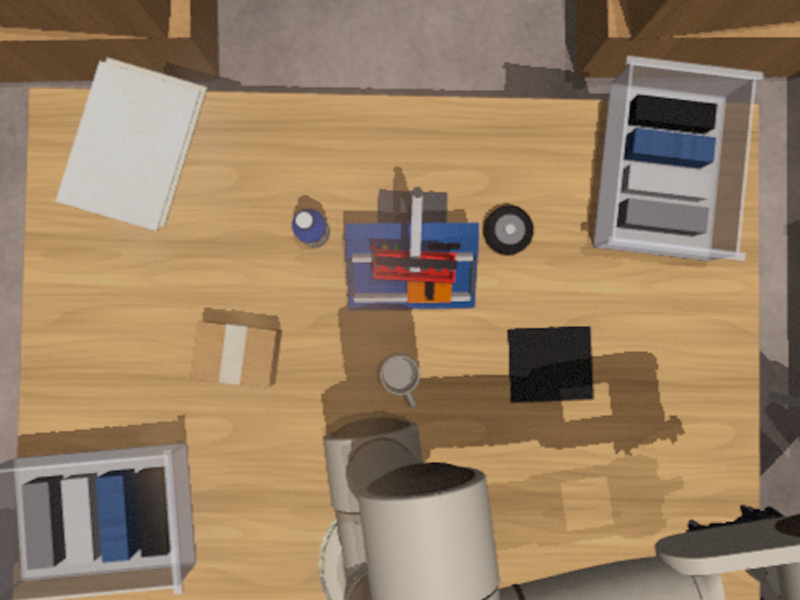

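Side view: caddy hangs at about (390,280), the cover is below it and the mug is at (505,380). Top view: charger at (412,265), mat at (550,364), caddy bar at (413,265), cover fin at (430,290), mug at (400,374). Next I'll measure.

```bash
cat > h.py <<'E'
import numpy as np, cv2
def cloud(c):
    z=c["z_map"]; v,u=np.indices(z.shape)
    P=np.stack([(u-c["cx"])/c["fx"]*z,(v-c["cy"])/c["fy"]*z,z],-1)
    return (P-c["t"])@c["R"]          # R^T (p-t)
def blob(c,lo,hi,box,zr=(-1,1)):
    """points of HSV range within xy box and z range, biggest component"""
    P=cloud(c); H=cv2.cvtColor(c["frame"],cv2.COLOR_BGR2HSV)
    m=cv2.inRange(H,lo,hi)>0
    m&=(P[...,0]>box[0])&(P[...,0]<box[1])&(P[...,1]>box[2])&(P[...,1]<box[3])&(P[...,2]>zr[0])&(P[...,2]<zr[1])&(c["z_map"]>0)
    n,l,s,_=cv2.connectedComponentsWithStats(m.astype(np.uint8))
    if n<2: return np.zeros((0,3)),m
    k=1+np.argmax(s[1:,4]); return P[l==k],l==k
def rep(name,Q):
    if len(Q)<5: print(name,"none"); return
    r=cv2.minAreaRect((Q[:,:2]*1000).astype(np.float32))
    print(name,len(Q),"rect c",np.round(r[0],1),"sz",np.round(r[1],1),"ang",round(r[2],1),"z mm",np.round(np.percentile(Q[:,2],[2,50,98])*1000,1))
E
python3 - <<'E'
from h import *
c=dict(np.load("top0.npz")); s=dict(np.load("side0.npz"))
W=(.3,1,-.4,.4)
for n,cam in (("top",c),("side",s)):
    print(n)
    rep("mat",blob(cam,(0,0,0),(180,255,60),(.3,.6,-.5,-.1),(-.02,.02))[0])
    rep("blue",blob(cam,(100,120,40),(130,255,255),(.5,.85,-.16,.2),(.0,.16))[0])
    rep("bluetop",blob(cam,(100,120,40),(130,255,255),(.5,.85,-.16,.16),(.12,.145))[0])
    for lo in ((0,150,60),(172,150,60)): rep("red",blob(cam,lo,(lo[0]+6,255,255),(.5,.8,-.2,.2),(.1,.25))[0])
    rep("orange",blob(cam,(7,150,80),(20,255,255),(.5,.8,-.2,.2),(.05,.2))[0])
    rep("fin",blob(cam,(0,0,0),(180,255,70),(.5,.68,-.15,.1),(.09,.2))[0])
    rep("bar",blob(cam,(0,0,0),(180,255,80),(.5,.8,-.2,.2),(.24,.29))[0])
    rep("hook/arm",blob(cam,(0,0,90),(180,80,255),(.5,.9,-.2,.2),(.24,.32))[0])
    rep("mug",blob(cam,(0,0,0),(180,255,255),(.38,.56,-.1,.12),(.08,.11))[0])
    rep("mugall",blob(cam,(0,0,0),(180,255,255),(.38,.56,-.1,.12),(.03,.11))[0])
    rep("bottle",blob(cam,(0,0,0),(180,255,255),(.5,.9,.14,.3),(.02,.25))[0])
    rep("wheel",blob(cam,(0,0,0),(180,255,255),(.5,.9,-.4,-.13),(.02,.06))[0])
    rep("carton",blob(cam,(0,0,0),(180,255,255),(.3,.7,.2,.5),(.07,.1))[0])
x,y,w,h=210,110,110,100
cv2.imwrite("pics/crop1.png",np.hstack([cv2.resize(c["frame"][110:210,210:310],(400,400),interpolation=2),cv2.resize(s["frame"][130:270,185:325],(400,400),interpolation=2)]))
E
```

```text
top
mat 2424 rect c [ 400.5 -319.3] sz [148.2 168.3] ang 3.0 z mm [-2.8  4.4 11.4]
blue 518 rect c [ 636.3 -100.5] sz [104.8  62.4] ang 89.4 z mm [112.5 129.6 136. ]
bluetop 467 rect c [ 644.6 -100. ] sz [103.7  45.9] ang 89.4 z mm [121.3 130.  136.2]
red 338 rect c [569.4 -33.2] sz [140.1  25.4] ang 88.0 z mm [147.5 155.8 194.2]
red none
orange 317 rect c [540.1 -65.6] sz [38.3 81.9] ang 0.8 z mm [ 71.6  88.1 137.9]
fin 98 rect c [623.5 -87.1] sz [58.4 16.1] ang 85.3 z mm [112.7 123.  131.3]
bar 174 rect c [582.3 -51.1] sz [95.2 13.3] ang 88.2 z mm [261.9 267.4 271.8]
hook/arm 280 rect c [648.7 -32.8] sz [ 16.5 116.8] ang 89.1 z mm [268.7 276.4 282.1]
mug 127 rect c [542.5 -42.3] sz [32.8 35.5] ang 0.5 z mm [ 81.   90.8 106.1]
mugall 1055 rect c [532.5  -4.7] sz [ 54.1 190.2] ang 0.9 z mm [ 38.2  70.  100.2]
bottle 382 rect c [658.7 167.2] sz [61.3 54.1] ang 1.2 z mm [ 44.1 132.4 192.6]
wheel 786 rect c [ 669.  -228.4] sz [95.3 98.2] ang 0.7 z mm [23.6 31.9 38.8]
carton 1899 rect c [415.5 305.3] sz [151.6 111.3] ang 83.5 z mm [77.9 85.  91.2]
side
mat 1483 rect c [ 400.5 -317. ] sz 
[... 381 characters left out ...]
 [547.6 -59.5] sz [54.1 97.3] ang 2.0 z mm [ 73.   86.3 109.6]
fin 241 rect c [624.2  94.9] sz [80.3  7. ] ang 0.0 z mm [ 90.5 104.7 126.5]
bar 271 rect c [582. -32.] sz [139.   28.8] ang 88.7 z mm [251.9 265.3 267.9]
hook/arm 179 rect c [643.  -31.1] sz [100.3  21.5] ang 0.0 z mm [266.2 275.6 277.6]
mug 205 rect c [543.3 -52.2] sz [63.3 32.8] ang 89.7 z mm [ 80.7  93.  109.4]
mugall 1495 rect c [534.6  -2.4] sz [ 55.8 194.3] ang 1.5 z mm [ 35.   66.2 101.5]
bottle 1415 rect c [656.6 174.1] sz [64.1 48.4] ang 29.0 z mm [ 25.  110.9 189.3]
wheel 41 rect c [ 520. -143.] sz [18.5 25.3] ang 1.0 z mm [37.3 44.5 50.6]
carton 4260 rect c [416.4 308.1] sz [151.6 111.3] ang 83.9 z mm [75.1 84.  86.5]
```

View pics/crop1.png

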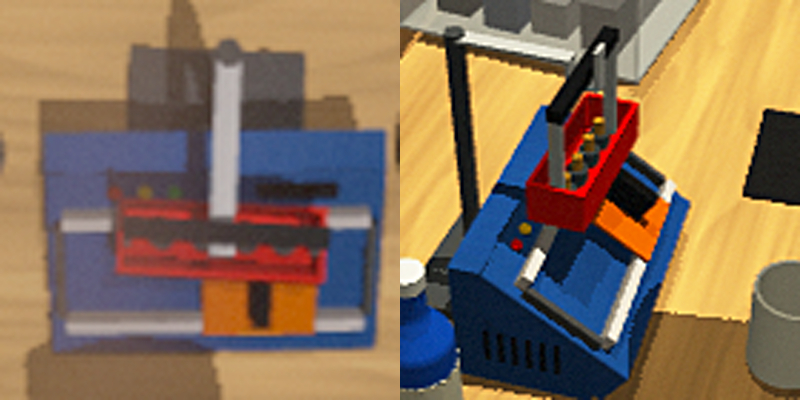

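The crop shows the bar across the hook. The cover fin is at (262,303) in the left half, partly under the bin, and the bay left of the cover is open. Next I'll get precise yaw, charger origin, mug and fin.

Run:
```python
from h import *
c=dict(np.load("top0.npz")); s=dict(np.load("side0.npz"))
def pca(n,Q):
    if len(Q)<5: print(n,"none");return
    r=cv2.fitLine((Q[:,:2]*1000).astype(np.float32),cv2.DIST_HUBER,0,.01,.01).ravel(); d=r[:2]*np.sign(r[np.argmax(abs(r[:2]))])
    t=(Q[:,:2]*1000-r[2:])@d; e=[r[2:]+d*k for k in np.percentile(t,[1,99])]
    print(n,len(Q),"dir deg",round(np.degrees(np.arctan2(d[1],d[0])),1),"mean",r[2:].round(1),"ends",np.round(e,1).tolist(),"z",np.round(np.percentile(Q[:,2],[5,50,95])*1000,1))
BT=None
for n,cam in (("top",c),("side",s)):
    print(n)
    pca("bar",blob(cam,(0,0,0),(180,255,80),(.55,.61,-.15,.1),(.255,.29))[0])
    pca("armhook",blob(cam,(0,0,90),(180,80,255),(.56,.72,-.1,.05),(.265,.32))[0])
    Q=blob(cam,(100,120,40),(130,255,255),(.6,.85,-.18,.12),(.0,.16))[0]
    for y0,y1 in ((-.13,-.11),(-.1,-.06),(.03,.06),(.07,.09)):
        q=Q[(Q[:,1]>y0)&(Q[:,1]<y1)&(Q[:,2]>.1)]
        if len(q): print("back edge x",y0,np.round(q[:,0].max()*1000,1))
    P=cloud(cam)
    H=cv2.cvtColor(cam["frame"],cv2.COLOR_BGR2HSV)
    for nm,x in (("lo rail",(.51,.56)),("up rail",(.58,.64))):
        pca(nm,blob(cam,(0,0,120),(180,60,255),(x[0],x[1],-.18,.13),(.05,.15))[0])
    rep("mugrim",blob(cam,(0,0,0),(180,255,255),(.3,.5,-.1,.12),(.06,.11))[0])
    Q,m=blob(cam,(0,0,0),(180,255,75),(.5,.575,-.11,-.03),(.09,.17)); pca("fin",Q); rep("fin",Q)
    Q,m=blob(cam,(7,150,80),(20,255,255),(.5,.64,-.13,0),(.05,.15)); rep("or",Q)
    # orange plane: fit
    A=np.c_[Q[:,:2],np.ones(len(Q))]; co=np.linalg.lstsq(A,Q[:,2],rcond=None)[0]; print("plane z=",co.round(3))
    print("orange y range by side", np.round(np.percentile(Q[:,1],[1,99])*1000,1))
```

```text
top
bar 174 dir deg 87.4 mean [582.5 -53. ] ends [[580.5, -98.2], [584.7, -5.6]] z [262.9 267.4 271.3]
armhook 277 dir deg -0.8 mean [649.3 -32.7] ends [[592.8, -31.9], [704.9, -33.4]] z [272.  276.5 281.1]
back edge x -0.13 667.4
back edge x -0.1 667.1
lo rail 239 dir deg 90.4 mean [528.7  33.7] ends [[529.1, -19.8], [528.4, 86.6]] z [55.9 69.7 77.4]
up rail 87 dir deg 97.9 mean [601.1  64.5] ends [[603.5, 46.8], [598.6, 82.4]] z [102.4 122.  128.8]
mugrim 172 rect c [367.5 -11.6] sz [ 73.  101.4] ang 86.0 z mm [61.5 87.3 94.5]
fin 41 dir deg 5.9 mean [541.7 -64.3] ends [[526.3, -65.9], [555.4, -62.9]] z [113.8 121.1 132.8]
fin 41 rect c [540.8 -63.8] sz [29.5  8.8] ang 2.5 z mm [111.8 121.1 134.1]
or 312 rect c [540.1 -65.6] sz [38.3 81.9] ang 0.8 z mm [ 71.6  88.  126.1]
plane z= [ 0.683  0.001 -0.279]
orange y range by side [-105.9  -24.9]
side
bar 257 dir deg 88.0 mean [582.3 -17.8] ends [[579.4, -99.8], [584.2, 36.8]] z [256.6 265.4 267.2]
armhook 177 dir deg -1.4 mean [641.8 -30.2] ends [[593.3, -29.0], [691.7, -31.5]] z [272.5 275.7 277.2]
back edge x -0.13 669.2
back edge x -0.1 668.8
back edge x 0.03 665.8
back edge x 0.07 663.9
lo rail 159 dir deg 91.8 mean [526.1  30.7] ends [[527.8, -22.9], [524.6, 78.8]] z [62.5 70.6 74.8]
up rail 54 dir deg 92.5 mean [598.4  64.5] ends [[599.3, 46.3], [597.6, 83.0]] z [118.9 122.4 125. ]
mugrim 592 rect c [370.5  -7.9] sz [77. 95.] ang 80.3 z mm [61.2 76.6 90.6]
fin 184 dir deg 3.2 mean [549.2 -58.5] ends [[527.1, -59.7], [569.4, -57.4]] z [ 97.  115.6 133.4]
fin 184 rect c [548.6 -63.1] sz [45.4 16.9] ang 4.3 z mm [ 93.5 115.6 136.5]
or 298 rect c [547.6 -59.5] sz [54.1 97.3] ang 2.0 z mm [ 73.   86.3 109.6]
plane z= [ 0.659  0.026 -0.267]
orange y range by side [-103.5  -20. ]
```

>>> {"fn": "step_arm", "kwargs": {"targets": [[[0,0,2,0,0,0,85],[0,0,4,0,0,0.1,85],[1,1,6,0,0,0.2,85],[2,2,7,0,0,0.3,85],[3,3,8,0,0,0.4,85]]]}}

```text
time: 0.6
eef_pos: [0.2348, -0.4763, 0.4323]
tcp_rot: [-2.959, -1.053, 0.0]
force: [0.7, -0.7, -0.2]
finger_gap: 0.0851
```

>>> {"fn": "step_arm", "kwargs": {"targets": [[[1.1,1.6,0,0,0,0.08,85],[2.2,3.2,0,0,0,0.16,85],[3.4,4.8,0,0,0,0.24,85],[4.6,6.4,0,0,0,0.32,85],[5.8,8.0,0,0,0,0.4,85]]]}}

```text
time: 1.1
eef_pos: [0.3804, -0.2745, 0.4322]
tcp_rot: [-2.689, -1.624, 0.0]
force: [0.9, -0.9, 0.6]
finger_gap: 0.0851
```

>>> {"fn": "step_arm", "kwargs": {"targets": [[[1.1,1.6,0,0,0,0.09,85],[2.2,3.2,0,0,0,0.18,85],[3.4,4.8,0,0,0,0.27,85],[4.6,6.4,0,0,0,0.36,85],[5.8,8.0,0,0,0,0.44,85]]]}}

```text
time: 1.6
eef_pos: [0.5262, -0.0724, 0.4321]
tcp_rot: [-2.265, -2.176, 0.001]
force: [0.5, -2.0, 0.5]
finger_gap: 0.0849
```

>>> {"fn": "step_arm", "kwargs": {"targets": [[[1.2,1.5,0,0,0,0,85],[2.3,3.0,0,0,0,0,85],[2.3,3.0,-1,0,0,0,85],[2.3,3.0,-2,0,0,0,85],[2.3,3.0,-2,0,0,0,85]]]}}

```text
time: 2.1
eef_pos: [0.5833, 0.003, 0.3786]
tcp_rot: [-2.261, -2.174, 0.006]
force: [-0.0, -0.0, -0.3]
finger_gap: 0.085
```

```bash
cat >> h.py <<'E'
from plant import monitor, viewer
from scipy.spatial.transform import Rotation as Ro
def wrist():
    s=monitor.state(); c=viewer.camera("wrist"); T=np.eye(4); T[:3,:3]=Ro.from_rotvec(s["tcp_rot"]).as_matrix(); T[:3,3]=s["eef_pos"]
    z=c["z_map"]; v,u=np.indices(z.shape); x=(u-c["cx"])/c["fx"]; y=(v-c["cy"])/c["fy"]; r=np.hypot(x,y)+1e-9
    k=np.tan(np.minimum(r,1.4))/r*z
    P=np.stack([x*k,y*k,z],-1); M=T@c["hand_eye"]
    return c,P@M[:3,:3].T+M[:3,3]
E
python3 - <<'E'
from h import *
s=monitor.state(); print(s["eef_pos"],s["force"])
c,P=wrist(); H=cv2.cvtColor(c["frame"],cv2.COLOR_BGR2HSV)
m=(cv2.inRange(H,(0,0,0),(180,255,80))>0)&(P[...,2]>.245)&(P[...,2]<.285)&(P[...,0]>.55)&(P[...,0]<.61)&(c["z_map"]>0)
Q=P[m]; rep("bar",Q)
for a in (-.09,-.06,-.01,.01,.03):
    q=Q[(Q[:,1]>a-.008)&(Q[:,1]<a+.008)]
    if len(q): print(a,len(q),np.round(np.percentile(q[:,0],[3,50,97])*1000,1),np.round(np.median(q[:,2])*1000,1))
cv2.imwrite("pics/w1.png",c["frame"])
E
```

```text
[0.58330313 0.00304601 0.37861351] [-0.01323883 -0.04063328 -0.33636397]
bar 1858 rect c [586.8 -32.1] sz [136.4  13.1] ang 88.4 z mm [264.7 266.2 267.6]
-0.09 148 [579.6 584.8 590. ] 266.1
-0.06 194 [580.  586.  592.6] 266.2
-0.01 234 [581.9 587.6 593.7] 266.3
0.01 246 [582.8 588.6 594.3] 266.3
0.03 255 [582.7 588.7 594.9] 266.0
```

View pics/w1.png

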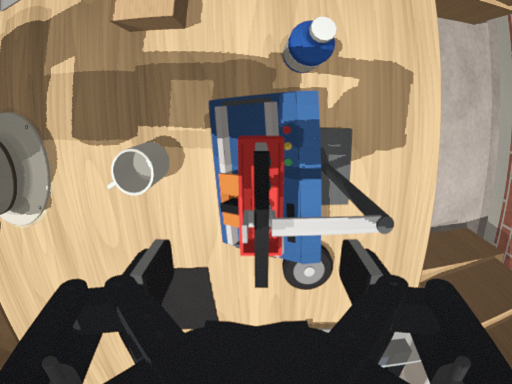

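The wrist picture shows the bar between the fingers at (262,215), with the hook arm clear at (330,226). The wrist view puts the bar at x≈588 and the fixed cameras at 583.5, so I'll split the difference and descend.

>>> {"fn": "step_arm", "kwargs": {"targets": [[[0.1,0,-1.5,0,0,0,85],[0.1,0,-3.0,0,0,0,85],[0.1,0,-4.4,0,0,0,85],[0.1,0,-5.4,0,0,0,85],[0.1,0,-5.4,0,0,0,85]]]}}

```text
time: 2.65
eef_pos: [0.5852, 0.0024, 0.2446]
tcp_rot: [-2.262, -2.172, 0.007]
force: [-0.3, -0.1, -0.5]
finger_gap: 0.0849
```

>>> {"fn": "step_arm", "kwargs": {"targets": [[[0,0,0,0,0,0,40],[0,0,0,0,0,0,20],[0,0,0,0,0,0,5],[0,0,0,0,0,0,5],[0,0,0,0,0,0,5]]]}}

```text
time: 3.15
eef_pos: [0.5855, 0.0024, 0.2453]
tcp_rot: [-2.263, -2.173, 0.006]
force: [3.0, -1.8, 0.2]
finger_gap: 0.0127
```

>>> {"fn": "step_arm", "kwargs": {"targets": [[[0,0,0,0,0,0,5],[0,0,0,0,0,0,5],[0,0,0,0,0,0,5]]]}}

```text
time: 3.45
eef_pos: [0.5855, 0.0024, 0.2454]
tcp_rot: [-2.263, -2.173, 0.006]
force: [-1.1, 0.2, 2.7]
finger_gap: 0.013
```

>>> {"fn": "step_arm", "kwargs": {"targets": [[[0,0,0.3,0,0,0,5],[0,0,0.7,0,0,0,5],[0,0,1.2,0,0,0,5],[0,0,1.6,0,0,0,5],[0,0,1.85,0,0,0,5]]]}}

```text
time: 3.95
eef_pos: [0.5857, 0.0024, 0.2932]
tcp_rot: [-2.264, -2.174, 0.004]
force: [-0.4, -0.0, -2.8]
finger_gap: 0.0129
```

>>> {"fn": "step_arm", "kwargs": {"targets": [[[0,0,0,0,0,0,5]]]}}

```text
time: 4.05
eef_pos: [0.5859, 0.0024, 0.2942]
tcp_rot: [-2.264, -2.174, 0.003]
force: [0.7, 0.3, -2.4]
finger_gap: 0.0125
```

```bash
cat > lk.py <<'E'
from h import *
import sys
s=monitor.state(); print(np.round(s["eef_pos"],4),np.round(s["force"],1))
c=viewer.camera("side"); b=[int(v) for v in sys.argv[2:6]]
cv2.imwrite(f"pics/{sys.argv[1]}.png",cv2.resize(c["frame"][b[0]:b[1],b[2]:b[3]],None,fx=3,fy=3,interpolation=2))
E
python3 lk.py s1 90 270 180 340
```

```text
[0.5859 0.0024 0.2942] [ 0.7  0.3 -2.4]
```

View pics/s1.png

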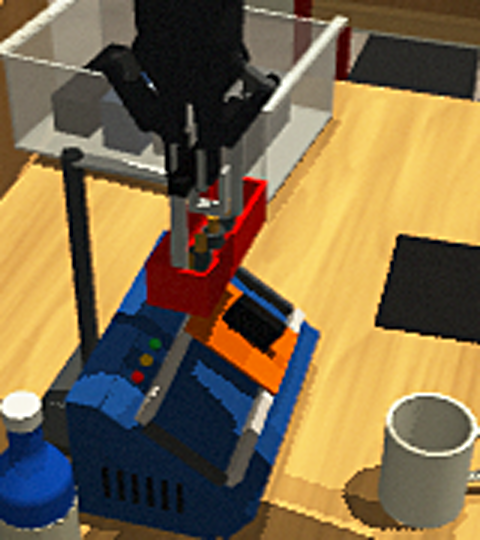

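The caddy is held and lifted 49 mm, with its bin at (205,250). I'll check its level and height numerically.

Run:
```python
from h import *
for n in ("side","top"):
    c=viewer.camera(n)
    Q=blob(c,(0,150,60),(6,255,255),(.5,.7,-.2,.1),(.15,.3))[0]; rep(n,Q)
    for a in (-.09,-.06,-.03,0,.03):
        q=Q[abs(Q[:,1]-a)<.012]
        if len(q)>3: print(a,np.round(np.percentile(q[:,2],[3,97])*1000,1))
```

```text
side 679 rect c [581.  -31.4] sz [149.   52.6] ang 86.7 z mm [198.9 222.4 238.1]
-0.09 [201.9 237.4]
-0.06 [201.1 237.3]
-0.03 [199.7 236.9]
0 [201.4 237.6]
0.03 [199. 238.]
top none
```

>>> {"fn": "step_arm", "kwargs": {"targets": [[[-0.4,0,0,0,0,0,5],[-1.0,0,0,0,0,0,5],[-1.8,0,0,0,0,0,5],[-2.8,0,0,0,0,0,5],[-3.8,0,0,0,0,0,5]]]}}

```text
time: 4.7
eef_pos: [0.4889, 0.0025, 0.2922]
tcp_rot: [-2.263, -2.173, 0.005]
force: [-0.4, 0.9, -1.9]
finger_gap: 0.0128
```

>>> {"fn": "step_arm", "kwargs": {"targets": [[[-0.8,-0.5,0,0,0,0,5],[-1.2,-1.3,0,0,0,0,5],[-1.6,-2.3,0,0,0,0,5],[-2.0,-3.4,0,0,0,0,5],[-2.3,-4.6,0,0,0,0,5]]]}}

```text
time: 5.2
eef_pos: [0.4301, -0.1129, 0.2921]
tcp_rot: [-2.262, -2.174, 0.005]
force: [1.3, -0.4, -3.4]
finger_gap: 0.0126
```

>>> {"fn": "step_arm", "kwargs": {"targets": [[[-0.2,-1.4,0,0,0,0,5],[-0.5,-2.8,0,0,0,0,5],[-0.7,-4.2,-0.3,0,0,0,5],[-0.9,-5.6,-0.8,0,0,0,5],[-1.0,-6.4,-1.4,0,0,0,5]]]}}

```text
time: 5.7
eef_pos: [0.4039, -0.2748, 0.2565]
tcp_rot: [-2.264, -2.172, 0.006]
force: [-0.2, 1.3, -3.2]
finger_gap: 0.0126
```

>>> {"fn": "step_arm", "kwargs": {"targets": [[[0,-0.4,-0.6,0,0,0,5],[0,-0.4,-1.4,0,0,0,5],[0,-0.4,-2.4,0,0,0,5],[0,-0.4,-3.4,0,0,0,5],[0,-0.4,-4.2,0,0,0,5]]]}}

```text
time: 6.2
eef_pos: [0.4029, -0.284, 0.1498]
tcp_rot: [-2.263, -2.171, 0.006]
force: [0.0, -0.1, -4.0]
finger_gap: 0.0126
```

Run:
```python
from h import *
print(monitor.state()["eef_pos"])
for n in ("side","top"):
    c=viewer.camera(n)
    Q=blob(c,(0,150,60),(6,255,255),(.3,.5,-.45,-.15),(.0,.3))[0]; rep(n,Q)
    for a in (-.38,-.35,-.32,-.29,-.26):
        q=Q[abs(Q[:,1]-a)<.012]
        if len(q)>3: print(a,np.round(np.percentile(q[:,2],[3,97])*1000,1))
```

```text
[ 0.40293412 -0.28397036  0.149781  ]
side 433 rect c [ 405.  -317.5] sz [151.5  63.6] ang 88.1 z mm [55.4 74.3 95.2]
-0.38 [56.9 93.3]
-0.35 [54.5 95.1]
-0.32 [55.  93.7]
-0.29 [ 58.1 154.3]
-0.26 [57.1 95. ]
top 105 rect c [ 400.4 -268.5] sz [44.6 51.4] ang 87.1 z mm [50.1 77.3 96.3]
-0.29 [53.4 94.3]
-0.26 [48.7 93.7]
```

>>> {"fn": "step_arm", "kwargs": {"targets": [[[0,0,-0.5,0,0,0,5],[0,0,-1.0,0,0,0,5],[0,0,-1.4,0,0,0,5],[0,0,-1.65,0,0,0,5],[0,0,-1.75,0,0,0,5]]]}}

```text
time: 6.8
eef_pos: [0.4023, -0.2833, 0.1045]
tcp_rot: [-2.26, -2.169, 0.006]
force: [-0.1, 0.2, -2.7]
finger_gap: 0.0131
```

>>> {"fn": "step_arm", "kwargs": {"targets": [[[0,0,-0.04,0,0,0,5],[0,0,-0.08,0,0,0,5],[0,0,-0.12,0,0,0,5],[0,0,-0.15,0,0,0,5]]]}}

```text
time: 7.2
eef_pos: [0.4024, -0.2834, 0.1009]
tcp_rot: [-2.261, -2.169, 0.006]
force: [-0.3, -0.1, -2.6]
finger_gap: 0.0126
```

>>> {"fn": "step_arm", "kwargs": {"targets": [[[0,0,-0.03,0,0,0,5],[0,0,-0.06,0,0,0,5],[0,0,-0.08,0,0,0,5],[0,0,-0.08,0,0,0,5]]]}}

```text
time: 7.6
eef_pos: [0.4025, -0.2834, 0.0995]
tcp_rot: [-2.261, -2.169, 0.006]
force: [-1.5, 3.9, 5.4]
finger_gap: 0.0127
```

>>> {"fn": "step_arm", "kwargs": {"targets": [[[0,0,0,0,0,0,18],[0,0,0,0,0,0,30],[0,0,0,0,0,0,50],[0,0,0,0,0,0,70],[0,0,0,0,0,0,70]]]}}

```text
time: 8.1
eef_pos: [0.4025, -0.2834, 0.0994]
tcp_rot: [-2.261, -2.169, 0.006]
force: [0.7, 0.0, -0.3]
finger_gap: 0.0699
```

>>> {"fn": "step_arm", "kwargs": {"targets": [[[0,0,0.5,0,0,0,70],[0,0,1.5,0,0,0,70],[0,0,3,0,0,0,70],[0,0,5,0,0,0,70],[0,0,7,0,0,0,70]]]}}

```text
time: 8.6
eef_pos: [0.4021, -0.283, 0.2772]
tcp_rot: [-2.261, -2.17, 0.006]
force: [0.7, -1.9, 0.5]
finger_gap: 0.0698
```

```bash
python3 - <<'E'
from h import *
print(monitor.state()["eef_pos"])
for n in ("side","top"):
    c=viewer.camera(n)
    rep(n,blob(c,(0,150,60),(6,255,255),(.3,.5,-.45,-.15),(.0,.3))[0])
    rep("bar",blob(c,(0,0,0),(180,255,80),(.3,.5,-.45,-.15),(.08,.14))[0])
    Q,m=blob(c,(0,0,0),(180,255,75),(.5,.59,-.12,-.03),(.09,.17)); rep("fin",Q)
    q=Q[Q[:,2]>.1]; rep("finhi",q)
    Q,m=blob(c,(7,150,80),(20,255,255),(.5,.64,-.15,0.02),(.05,.15)); rep("orange",Q)
    Q=blob(c,(100,120,40),(130,255,255),(.5,.85,-.18,.13),(.03,.16))[0]; rep("blue",Q)
    cv2.imwrite("pics/%s2.png"%n,cv2.resize(c["frame"][100:290,190:400],None,fx=2.4,fy=2.4,interpolation=2))
E
cd pics; python3 -c "
import cv2,numpy as np
a=[cv2.resize(cv2.imread(n+'2.png'),(400,362)) for n in('side','top')];cv2.imwrite('b2.png',np.hstack(a))"
```

```text
[ 0.40210191 -0.28302242  0.27719812]
side 456 rect c [ 401.4 -316.7] sz [ 61.2 151.5] ang 0.1 z mm [ 3.  22.1 44.7]
bar 137 rect c [ 398.9 -315.9] sz [140.   14.5] ang 88.0 z mm [108.5 119.6 122.3]
fin 224 rect c [552.3 -62.4] sz [56.9 17.4] ang 6.5 z mm [ 94.1 117.  137.4]
finhi 206 rect c [552.3 -62.4] sz [56.9 17.4] ang 6.5 z mm [101.1 118.6 137.6]
orange 547 rect c [563.4 -63.3] sz [86.6 87.2] ang 1.3 z mm [ 73.5 107.1 129. ]
blue 2665 rect c [605.6 -27.9] sz [194.  252.1] ang 1.4 z mm [ 35.2 110.3 131.4]
top 294 rect c [ 397.3 -299.6] sz [106.1  56.1] ang 89.1 z mm [  2.   12.  116.7]
bar 108 rect c [ 400.4 -282.6] sz [63.3 12.8] ang 89.9 z mm [ 88.1 120.6 126.9]
fin 83 rect c [552.4 -63.7] sz [53.1 13.2] ang 3.5 z mm [ 97.5 124.1 140.7]
finhi 80 rect c [552.5 -64.5] sz [53.1 11.6] ang 3.5 z mm [111.1 125.6 140.8]
orange 640 rect c [561.3 -65.5] sz [80.9 83. ] ang 1.3 z mm [ 74.1 104.  132.5]
blue 574 rect c [ 637.5 -101.1] sz [ 59.9 105.2] ang 0.3 z mm [113.4 128.9 136.6]
```

View pics/b2.png

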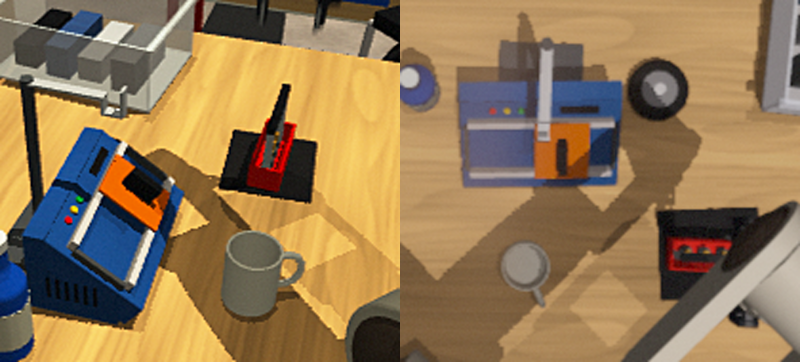

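The caddy stands upright on the mat, at (268,150) in the left half, and its centre measures within about 3 mm of the mat's. The cover, fin at (562,155) in the right half, is now unobstructed. Next I'll turn and tilt the tool to face it.

>>> {"fn": "step_arm", "kwargs": {"targets": [[[0.4,0.9,0,0,0,-0.14,70],[0.8,1.8,0,0,0,-0.28,70],[1.2,2.7,0,0,0,-0.42,70],[1.6,3.6,0,0,0,-0.56,70],[2.0,4.5,0,0,0,-0.7,60]]]}}

```text
time: 9.2
eef_pos: [0.4538, -0.1709, 0.2831]
tcp_rot: [2.878, 1.257, -0.005]
force: [1.1, -0.8, 0.6]
finger_gap: 0.0602
```

>>> {"fn": "step_arm", "kwargs": {"targets": [[[0.4,0.9,0,0,0,-0.14,60],[0.8,1.8,0,0,0,-0.28,60],[1.2,2.7,0,0,0,-0.42,60],[1.6,3.6,0,0,0,-0.56,60],[2.0,4.3,0,0,0,-0.7,60]]]}}

```text
time: 9.7
eef_pos: [0.504, -0.0621, 0.2841]
tcp_rot: [3.136, 0.186, -0.004]
force: [-0.2, -1.1, -0.2]
finger_gap: 0.06
```

```bash
cat > tgt.py <<'E'
# usage: tgt.py out_mm upslope_mm y_mm(charger) : shift (units) and turn to reach TCP there, tool along -n
import sys
from h import *
psi=np.radians(1.5); O=np.array([.5733,-.0275,.085]); a=np.radians(35)
Z=Ro.from_rotvec([0,0,psi]).as_matrix()
n=Z@[-np.sin(a),0,np.cos(a)]; u=Z@[np.cos(a),0,np.sin(a)]; y=Z@[0,1,0.]
s=monitor.state(); o,up,yy=[float(v)/1000 for v in sys.argv[1:4]]
p=O+o*n+up*u+yy*y
R=Ro.from_rotvec(s["tcp_rot"]).as_matrix(); T=np.c_[np.cross(-y,-n),-y,-n]
d=Ro.from_matrix(T@R.T).as_rotvec()
e=s["eef_pos"]-O
print("shift",np.round((p-s["eef_pos"])/.025,2),"turn",np.round(d,3),"now out/up/y",np.round([e@n*1e3,e@u*1e3,e@y*1e3],1),"n,y units/mm",np.round(n/25,4),np.round(y/25,4),"j",np.round(s["joint_positions"],2),"F",np.round(s["force"],1))
E
python3 tgt.py 110 0 -36
```

```text
shift [ 0.29 -0.12 -4.36] turn [ 0.044 -0.612 -0.089] now out/up/y [203.3  56.7 -32.8] n,y units/mm [-0.0229 -0.0006  0.0328] [-0.001  0.04   0.   ] j [-0.27 -0.    1.49 -0.    1.65  1.18] F [-0.2 -1.1 -0.2]
```

>>> {"fn": "step_arm", "kwargs": {"targets": [[[0,0,-0.6,0.009,-0.122,-0.018,60],[0.1,0,-1.5,0.018,-0.245,-0.036,60],[0.2,-0.1,-2.5,0.026,-0.367,-0.053,60],[0.3,-0.1,-3.5,0.035,-0.49,-0.071,60],[0.3,-0.1,-4.3,0.044,-0.612,-0.089,60]]]}}

```text
time: 10.2
eef_pos: [0.5114, -0.0649, 0.1768]
tcp_rot: [-2.988, -0.038, -0.951]
force: [1.5, 1.1, 0.4]
finger_gap: 0.0599
```

>>> {"fn": "step_arm", "kwargs": {"targets": [[[0,0,0,0,0,0,50]]]}}

```text
time: 10.3
eef_pos: [0.5078, -0.0638, 0.1723]
tcp_rot: [-2.987, -0.035, -0.944]
force: [-0.8, 0.4, -0.5]
finger_gap: 0.0503
```

```bash
python3 tgt.py 32 0 -36
python3 - <<'E'
from h import *
c,P=wrist(); H=cv2.cvtColor(c["frame"],cv2.COLOR_BGR2HSV)
ok=(c["z_map"]>0)&(P[...,0]>.5)&(P[...,0]<.64)&(P[...,1]>-.13)&(P[...,1]<.02)
m=ok&(cv2.inRange(H,(7,150,60),(20,255,255))>0)&(P[...,2]>.06)&(P[...,2]<.15); rep("orange",P[m])
m=ok&(cv2.inRange(H,(0,0,0),(180,255,75))>0)&(P[...,2]>.11)&(P[...,2]<.145)&(abs(P[...,1]+.06)<.035); rep("fin",P[m])
cv2.imwrite("pics/w2.png",c["frame"])
E
```

```text
shift [ 1.92 -0.01 -2.44] turn [-0.001  0.002  0.003] now out/up/y [109.6  -4.4 -34.6] n,y units/mm [-0.0229 -0.0006  0.0328] [-0.001  0.04   0.   ] j [-0.44 -0.32  2.11  0.36  0.83  0.93] F [-0.8  0.4 -0.5]
orange 10552 rect c [566.9 -66. ] sz [85.4 87.9] ang 1.5 z mm [ 74.5 105.5 129.1]
fin 1770 rect c [580.7 -75.3] sz [ 35.  106.1] ang 87.5 z mm [113.5 124.3 139.4]
```

View pics/w2.png

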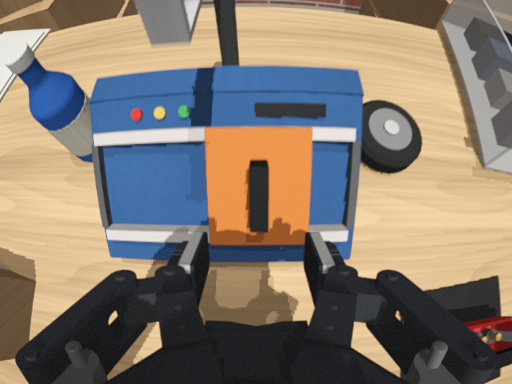

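The wrist view shows the fin at (259,195) between the finger tips at (200,240) and (318,240), so it is clear to go in.

>>> {"fn": "step_arm", "kwargs": {"targets": [[[0.5,0,-0.6,0,0,0,50],[1.0,0,-1.2,0,0,0,50],[1.5,0,-1.8,0,0,0,50],[2.0,0,-2.4,0,0,0,50],[2.0,0,-2.4,0,0,0,50]]]}}

```text
time: 10.85
eef_pos: [0.5622, -0.0646, 0.117]
tcp_rot: [-2.989, -0.04, -0.943]
force: [0.1, 0.2, 0.5]
finger_gap: 0.0501
```

>>> {"fn": "step_arm", "kwargs": {"targets": [[[0,0,0,0,0,0,35],[0,0,0,0,0,0,22],[0,0,0,0,0,0,22]]]}}

```text
time: 11.15
eef_pos: [0.5626, -0.0647, 0.1185]
tcp_rot: [-2.989, -0.041, -0.945]
force: [-0.9, 0.0, 0.6]
finger_gap: 0.0217
```

```bash
python3 tgt.py 32 2 49
```

```text
shift [-0.29  3.43 -0.25] turn [ 0.001  0.001 -0.001] now out/up/y [ 34.1   9.7 -36.9] n,y units/mm [-0.0229 -0.0006  0.0328] [-0.001  0.04   0.   ] j [-0.38 -0.13  2.08  0.39  0.65  0.92] F [-0.9  0.   0.6]
```

>>> {"fn": "step_arm", "kwargs": {"targets": [[[0,0.5,-0.05,0,0,0,22],[-0.1,1.2,-0.1,0,0,0,22],[-0.2,2.0,-0.15,0,0,0,22],[-0.2,2.8,-0.2,0,0,0,22],[-0.25,3.3,-0.2,0,0,0,22]]]}}

```text
time: 11.65
eef_pos: [0.5566, 0.0184, 0.1147]
tcp_rot: [-2.988, -0.041, -0.947]
force: [-1.2, -34.9, 7.9]
finger_gap: 0.0221
```

>>> {"fn": "step_arm", "kwargs": {"targets": [[[0,0.05,0,0,0,0,22],[0,0.1,0,0,0,0,22]]]}}

```text
time: 11.85
eef_pos: [0.5566, 0.0185, 0.1149]
tcp_rot: [-2.993, -0.041, -0.949]
force: [4.5, -46.5, -12.7]
finger_gap: 0.0226
```

```bash
python3 tgt.py 32 2 49
python3 - <<'E'
from h import *
c,P=wrist(); H=cv2.cvtColor(c["frame"],cv2.COLOR_BGR2HSV)
ok=(c["z_map"]>0)&(P[...,0]>.5)&(P[...,0]<.64)&(P[...,1]>-.16)&(P[...,1]<.12)
m=ok&(cv2.inRange(H,(7,150,60),(20,255,255))>0)&(P[...,2]>.06)&(P[...,2]<.15); rep("orange",P[m])
m=ok&(cv2.inRange(H,(40,80,40),(85,255,255))>0)&(P[...,2]>.06)&(P[...,2]<.12); rep("green",P[m])
E
```

```text
shift [-0.05  0.1  -0.1 ] turn [0.006 0.004 0.001] now out/up/y [33.4  4.4 46.5] n,y units/mm [-0.0229 -0.0006  0.0328] [-0.001  0.04   0.   ] j [-0.17 -0.15  2.11  0.19  0.58  1.25] F [  4.5 -46.5 -12.7]
orange 13613 rect c [563.2  13.9] sz [83.1 84.5] ang 1.5 z mm [ 77.8 116.  129.6]
green 2325 rect c [587.4 -44.8] sz [113.   36.1] ang 67.3 z mm [ 79.6  91.1 100.5]
```

>>> {"fn": "step_arm", "kwargs": {"targets": [[[0,-0.15,0,0,0,0,26],[0,-0.15,0,0,0,0,36],[-0.7,-0.15,1.0,0,0,0,36],[-1.4,-0.15,2.0,0,0,0,20],[-1.9,-0.5,2.7,0,0,0,0]]]}}

```text
time: 12.4
eef_pos: [0.5083, 0.0066, 0.1844]
tcp_rot: [-2.992, -0.042, -0.951]
force: [1.0, -0.4, 0.3]
finger_gap: 0.008
```

>>> {"fn": "step_arm", "kwargs": {"targets": [[[0,-0.8,0,0,0,0,0],[0,-1.8,0,0,0,0,0],[0,-2.6,0,0,0,0,0],[0,-3.2,0,0,0,0,0],[0,-3.2,0,0,0,0,0]]]}}

```text
time: 12.9
eef_pos: [0.5083, -0.0748, 0.1849]
tcp_rot: [-2.993, -0.039, -0.952]
force: [-0.5, 0.3, 0.0]
finger_gap: 0.0
```

```bash
python3 tgt.py 20 0 -46
python3 - <<'E'
from h import *
c,P=wrist(); H=cv2.cvtColor(c["frame"],cv2.COLOR_BGR2HSV)
ok=(c["z_map"]>0)&(P[...,0]>.5)&(P[...,0]<.625)&(P[...,1]>-.16)&(P[...,1]<.12)
m=ok&(cv2.inRange(H,(7,150,60),(20,255,255))>0)&(P[...,2]>.06)&(P[...,2]<.15); rep("orange",P[m])
for n in("wrist","side","top"):
    if n!="wrist": c=viewer.camera(n);P=cloud(c);H=cv2.cvtColor(c["frame"],cv2.COLOR_BGR2HSV);ok=(P[...,0]>.5)&(P[...,0]<.61)&(P[...,1]>-.16)&(P[...,1]<.12)
    m=ok&(cv2.inRange(H,(40,80,40),(85,255,255))>0)&(P[...,2]>.06)&(P[...,2]<.12); rep(n+" green",P[m])
    if n=="wrist": cv2.imwrite("pics/w3.png",c["frame"])
E
```

```text
shift [ 2.19  0.04 -3.34] turn [0.007 0.005 0.002] now out/up/y [119.8   3.1 -45.6] n,y units/mm [-0.0229 -0.0006  0.0328] [-0.001  0.04   0.   ] j [-0.47 -0.33  2.09  0.37  0.85  0.91] F [-0.5  0.3  0. ]
orange 7887 rect c [562.3  13.3] sz [82.3 85. ] ang 1.7 z mm [ 74. 106. 129.]
wrist green 1585 rect c [586.8 -41.6] sz [113.7  35.9] ang 69.3 z mm [ 78.2  90.6 100.4]
side green 120 rect c [570.9 -76.7] sz [34.7 37.8] ang 24.1 z mm [80.6 90.6 99.9]
top green 139 rect c [570.4 -77.2] sz [32.6 39.6] ang 0.8 z mm [ 75.3  92.3 102.3]
```

View pics/w3.png

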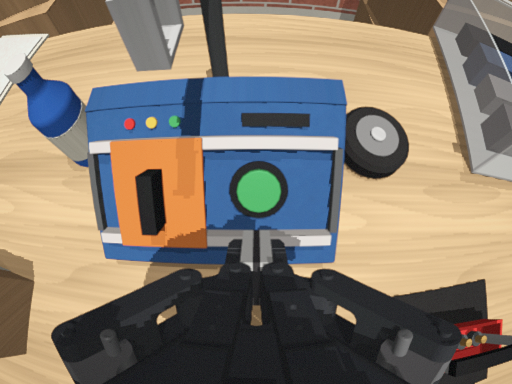

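The cover is fully aside, and the green button is at (258,190), straight ahead of the shut fingers. Now pressing it.

>>> {"fn": "step_arm", "kwargs": {"targets": [[[0.6,-0.1,-0.9,0,0,0,0],[1.2,-0.1,-1.8,0,0,0,0],[1.8,-0.1,-2.7,0,0,0,0],[2.2,-0.1,-3.3,0,0,0,0],[2.2,-0.1,-3.3,0,0,0,0]]]}}

```text
time: 13.55
eef_pos: [0.563, -0.0739, 0.1]
tcp_rot: [-2.991, -0.044, -0.946]
force: [-0.6, -0.2, 0.0]
finger_gap: 0.0001
```

```bash
python3 tgt.py 10 0 -49
```

```text
shift [ 0.23 -0.11 -0.27] turn [ 0.005  0.002 -0.002] now out/up/y [ 18.8  -0.8 -46.1] n,y units/mm [-0.0229 -0.0006  0.0328] [-0.001  0.04   0.   ] j [-0.4  -0.1   2.1   0.42  0.61  0.86] F [-0.6 -0.2  0. ]
```

>>> {"fn": "step_arm", "kwargs": {"targets": [[[0.1,-0.05,-0.14,0,0,0,0],[0.2,-0.1,-0.28,0,0,0,0],[0.28,-0.1,-0.4,0,0,0,0],[0.33,-0.1,-0.47,0,0,0,0],[0.38,-0.1,-0.53,0,0,0,0]]]}}

```text
time: 14.05
eef_pos: [0.5726, -0.0765, 0.087]
tcp_rot: [-2.991, -0.044, -0.947]
force: [-3.0, -0.3, 2.4]
finger_gap: -0.0001
```

```bash
python3 tgt.py 2 0 -49
```

```text
shift [ 0.03 -0.   -0.01] turn [ 0.005  0.002 -0.002] now out/up/y [  2.7  -0.5 -49. ] n,y units/mm [-0.0229 -0.0006  0.0328] [-0.001  0.04   0.   ] j [-0.4  -0.06  2.09  0.44  0.58  0.83] F [-3.  -0.3  2.4]
```

>>> {"fn": "step_arm", "kwargs": {"targets": [[[0.03,0,-0.04,0,0,0,0],[0.06,0,-0.08,0,0,0,0],[0.06,0,-0.08,0,0,0,0],[0.06,0,-0.08,0,0,0,0]]]}}

```text
time: 14.45
eef_pos: [0.5737, -0.0764, 0.0856]
tcp_rot: [-2.992, -0.045, -0.947]
force: [-29.9, 1.0, 24.4]
finger_gap: -0.0001
```

>>> {"fn": "step_arm", "kwargs": {"targets": [[[-0.04,0,0.05,0,0,0,0],[-0.4,0,0.6,0,0,0,0],[-1.0,0,1.5,0,0,0,0],[-1.6,0.4,2.4,0,0,0,20],[-2.0,1.0,3.0,0,0,0,40]]]}}

```text
time: 14.95
eef_pos: [0.5233, -0.0519, 0.1622]
tcp_rot: [-2.992, -0.043, -0.949]
force: [0.7, -0.5, 0.1]
finger_gap: 0.0283
```

>>> {"fn": "step_arm", "kwargs": {"targets": [[[0,0.8,0,0,0,0,50],[0,1.6,0,0,0,0,50],[0,2.2,0,0,0,0,50],[0,2.6,0,0,0,0,50],[0,2.6,0,0,0,0,50]]]}}

```text
time: 15.45
eef_pos: [0.5232, 0.0141, 0.1623]
tcp_rot: [-2.991, -0.045, -0.949]
force: [0.3, 0.5, 0.1]
finger_gap: 0.0499
```

```bash
python3 tgt.py 32 2 41
python3 - <<'E'
from h import *
c,P=wrist(); H=cv2.cvtColor(c["frame"],cv2.COLOR_BGR2HSV)
ok=(c["z_map"]>0)&(P[...,0]>.5)&(P[...,0]<.6)&(P[...,1]>-.16)&(P[...,1]<.12)
m=ok&(cv2.inRange(H,(7,150,60),(20,255,255))>0)&(P[...,2]>.06)&(P[...,2]<.15); rep("orange",P[m])
m=ok&(cv2.inRange(H,(40,80,40),(85,255,255))>0)&(P[...,1]<-.05)&(P[...,2]<.12); rep("green",P[m])
m=ok&(cv2.inRange(H,(0,0,0),(180,255,75))>0)&(P[...,2]>.115)&(P[...,2]<.145)&(abs(P[...,1]-.013)<.02); rep("fin",P[m])
E
```

```text
shift [ 1.29 -0.04 -2.  ] turn [ 0.006  0.004 -0.002] now out/up/y [91.4  4.2 42.9] n,y units/mm [-0.0229 -0.0006  0.0328] [-0.001  0.04   0.   ] j [-0.2  -0.29  2.11  0.19  0.73  1.24] F [0.3 0.5 0.1]
orange 10877 rect c [561.2  13.5] sz [79.5 84.3] ang 1.5 z mm [ 74.3 105.4 127.4]
green 1630 rect c [574.2 -77.2] sz [34.6 42.3] ang 8.5 z mm [ 78.4  90.9 100.6]
fin 1376 rect c [554.2  13.1] sz [52.9 13. ] ang 1.8 z mm [115.6 128.6 139.6]
```

>>> {"fn": "step_arm", "kwargs": {"targets": [[[0.4,0,-0.6,0,0,0,50],[0.8,0,-1.2,0,0,0,50],[1.3,0,-2.0,0,0,0,50],[1.3,0,-2.0,0,0,0,35],[1.3,0,-2.0,0,0,0,22]]]}}

```text
time: 16.0
eef_pos: [0.5555, 0.013, 0.1121]
tcp_rot: [-2.992, -0.044, -0.947]
force: [-0.6, 1.1, -0.3]
finger_gap: 0.0226
```

>>> {"fn": "step_arm", "kwargs": {"targets": [[[0,-0.5,0,0,0,0,22],[0,-1.2,0,0,0,0,22],[0.05,-2.0,0,0,0,0,22],[0.1,-2.8,0,0,0,0,22],[0.1,-3.3,0,0,0,0,22]]]}}

```text
time: 16.5
eef_pos: [0.5579, -0.0707, 0.1136]
tcp_rot: [-2.992, -0.044, -0.95]
force: [2.3, 1.7, -0.5]
finger_gap: 0.0219
```

```bash
python3 tgt.py 32 2 -53
```

```text
shift [ 0.   -0.41 -0.05] turn [ 0.006  0.004 -0.001] now out/up/y [ 32.9   2.9 -42.8] n,y units/mm [-0.0229 -0.0006  0.0328] [-0.001  0.04   0.   ] j [-0.4  -0.13  2.1   0.4   0.64  0.88] F [ 2.3  1.7 -0.5]
```

>>> {"fn": "step_arm", "kwargs": {"targets": [[[0,-0.2,0,0,0,0,22],[0,-0.35,0,0,0,0,22],[0,-0.42,0,0,0,0,22],[0,-0.46,0,0,0,0,22]]]}}

```text
time: 16.9
eef_pos: [0.558, -0.0811, 0.1143]
tcp_rot: [-2.99, -0.045, -0.95]
force: [-5.1, 16.2, 11.5]
finger_gap: 0.0222
```

Firm stop reached. I'll back off, withdraw and check.

>>> {"fn": "step_arm", "kwargs": {"targets": [[[0,0.1,0,0,0,0,26],[0,0.1,0,0,0,0,40],[-0.7,0.1,1.0,0,0,0,50],[-1.5,0.1,2.2,0,0,0,50],[-2.4,0.1,3.6,0,0,0,50]]]}}

```text
time: 17.4
eef_pos: [0.4969, -0.0781, 0.2044]
tcp_rot: [-2.99, -0.045, -0.948]
force: [0.7, 0.3, 1.0]
finger_gap: 0.05
```

>>> {"fn": "step_arm", "kwargs": {"targets": [[[-1,0,1,0,0,0,50],[-2,0,2,0,0,0,50],[-2,0,2,0,0,0,50]]]}}

```text
time: 17.7
eef_pos: [0.446, -0.0785, 0.2585]
tcp_rot: [-2.992, -0.046, -0.957]
force: [0.5, -1.1, -0.3]
finger_gap: 0.0499
```

Run:
```python
from h import *
s=monitor.state(); print(s["time"],s["eef_pos"],s["force"])
c,P=wrist(); H=cv2.cvtColor(c["frame"],cv2.COLOR_BGR2HSV)
ok=(c["z_map"]>0)&(P[...,0]>.5)&(P[...,0]<.61)&(P[...,1]>-.16)&(P[...,1]<.12)
m=ok&(cv2.inRange(H,(7,150,60),(20,255,255))>0)&(P[...,2]>.06)&(P[...,2]<.15); rep("orange",P[m])
ims=[c["frame"]]
for n in("side","top"):
    c=viewer.camera(n); ims.append(c["frame"])
    rep(n+" caddy",blob(c,(0,150,60),(6,255,255),(.3,.5,-.45,-.15),(.0,.3))[0])
    rep("bar",blob(c,(0,0,0),(180,255,80),(.3,.5,-.45,-.15),(.1,.14))[0])
    rep("orange",blob(c,(7,150,80),(20,255,255),(.5,.64,-.15,0.1),(.05,.15))[0])
    rep("mug",blob(c,(0,0,0),(180,255,255),(.3,.45,-.1,.12),(.06,.1))[0])
    rep("wheel",blob(c,(0,0,0),(180,255,255),(.5,.9,-.4,-.17),(.02,.06))[0])
    rep("bottle",blob(c,(0,0,0),(180,255,255),(.5,.9,.14,.3),(.02,.25))[0])
cv2.imwrite("pics/f.png",np.vstack([np.hstack([cv2.resize(i,(400,300)) for i in ims[1:]])]))
```

```text
17.7 [ 0.44600407 -0.07846766  0.25851268] [ 0.45541927 -1.11864309 -0.30707159]
orange 5321 rect c [565.  -76.4] sz [81.6 84.4] ang 1.7 z mm [ 74.2 103.6 128.6]
side caddy 452 rect c [ 402.7 -317.2] sz [151.6  60.6] ang 88.8 z mm [ 4.  22.6 45. ]
bar 120 rect c [ 399.  -307.6] sz [121.3  14.1] ang 87.6 z mm [104.  119.2 122.9]
orange 536 rect c [564.2 -88.3] sz [ 85.3 112.1] ang 1.9 z mm [ 73.3 107.4 129.2]
mug 603 rect c [369.4  -7.5] sz [75.6 98.2] ang 82.2 z mm [60.7 76.5 90.6]
wheel none
bottle 1419 rect c [657.2 174.9] sz [64.  48.9] ang 22.5 z mm [ 24.7 110.5 189.3]
top caddy 525 rect c [ 396.8 -321.9] sz [150.1  57.6] ang 87.6 z mm [ 2.2 13.2 85.4]
bar 208 rect c [ 399.4 -318. ] sz [132.   12.7] ang 88.1 z mm [111.  120.9 126.3]
orange 669 rect c [562.7 -77.3] sz [83.1 82.2] ang 2.2 z mm [ 75.  105.8 133. ]
mug 119 rect c [364.3  -8.4] sz [107.1  60.9] ang 6.7 z mm [61.6 85.9 95.1]
wheel 784 rect c [ 669.1 -228.5] sz [95.7 97.9] ang 1.4 z mm [22.8 31.9 39.8]
bottle 382 rect c [658.8 167.5] sz [61.2 55.3] ang 3.4 z mm [ 45.4 131.7 193.6]
```

View pics/f.png

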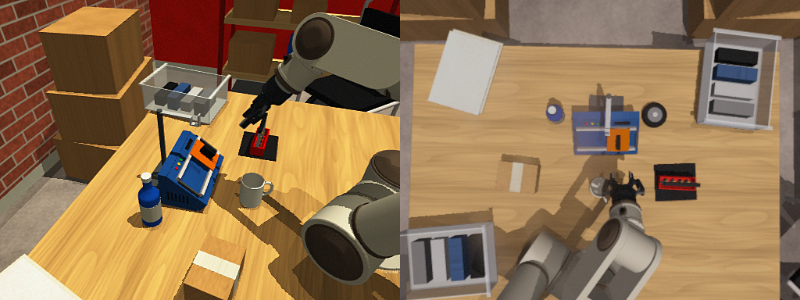

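Both views show the cover shut, at (618,138) in the top view. The caddy is on the mat at (675,183), the bystanders are in place and the robot is clear.

```bash
python3 -c "
from plant import order
print(order.sign_off())"
```

```text
the job is handed in; nothing more can be done
None
```

The job is done and handed in at about 18 s of the 72 s allowed; the sign-off reported no verdict.

- **Caddy:** I unhooked it and stood it upright on the mat. Both fixed cameras put its centre within about 5 mm of the mat's, with its underside on the mat.
- **Cover and button:** I slid the cover aside to its stop and pressed the button until it bottomed, with about 38 N on the fingertips. Its face was back at its resting height when I measured it afterwards. I then slid the cover back to its firm stop. The wrist camera shows about 90 mm of travel from open to shut, which matches the full stroke.
- **Bystanders:** The mug, bottle and wheel measured within about 4 mm of where they started. I did not re-measure the carton, but it looks unmoved in the last picture. The robot was clear of everything, with wrist force near 1 N.

**Disagreements in my checks:**
- The wrist camera put things 2–5 mm farther out in x than the fixed cameras did; I used a value in between.
- My first estimate of the charger's y position was about 4 mm off; I corrected it from the measured button position.
- The last side-view readings of the cover (about 11 mm off in y) and of the bar were off. The cover reading came out too wide, probably from neighbouring pixels, and the top and wrist views agree the cover is shut.
- The wheel did not register in the side view, so it was checked only from the top.

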